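Present the blue-capped vial's carrier over the viewing light

ROBOT

A 6-joint arm with a two-finger parallel gripper is mounted at the origin on a cart in front of the work surface, level with it; the furniture and walls round the work are solid. World frame = base frame: x ahead of the robot, y to its left, z up, the work surface at z = 0. Lengths are in m, angles in rad, forces in N, time in s.
With the tool pointing down it reaches from about 0.375 to 0.925 m from the base axis. Payload 5.7 kg.
Tool frame: the origin (TCP) lies midway between the tips of the shut fingers; the grasp point (between the pads) lies 19 mm behind it; z points along the fingers, y is the line along which they close (so a half turn about z gives the same grasp; the last joint's range is limited). The gripper opens to 85 mm and grips with 20 to 120 N. Pads are 22 mm wide; open, the fingers measure 114 mm over their backs; the gripper's body (76 mm by 85 mm) begins 54 mm behind the grasp point. The pads swing forward as they close: fully open they stand 13 mm farther back than shut.
Start: joints at [-0.115, 0.359, 1.51, -0, 1.272, -0.115], TCP at [0.6, -0, 0.231] pointing down, gripper open.
Joint ranges: [-2.97, 2.97], [-1.01, 2.36], [0.21, 2.38], [-0.96, 4.11], [0.2, 2.71], [-2.98, 2.98]. Speed limits (rad/s): [2.39, 2.39, 3.14, 3.14, 3.14, 3.14].

INTERFACE

Orientations are given as a unit quaternion [w, x, y, z].
In Python, from bench import readout, vision, sign_off gives the robot as it stands. The module is installed in compiled form; this text tells all that it offers.
- The arm moves only by the tool step_arm, never from a script. Its argument "series" is a list of rows, each an object with "delta_pos": the shift along the world's x, y, z in cm, a list of three; "twist": the turn about the world's z in degrees. A call has 1 to 5 rows; each row is the pose to reach, as a shift and turn from the pose commanded when the call began; what a row does not reach only later rows make up. A row lasts 1/8 s, in which the tool goes at most 62.5 mm and 10.7 degrees, less where a joint would pass 70% of its speed; a pose out of reach is approached as far as the arm can. A call with a gripper value outside its range is refused whole. "grip" is the opening, from 0 (shut) to 1 (fully open), set as the call begins (left out, the last holds). The fingers move at their own pace and stop on an object; "grip_force" is the grip in N (left out, the last holds). Time passes only in rows, so rows that repeat a pose let the fingers close. It gives the time, the measured TCP pose, the force, the opening and the grip force at its end, in the units of the state.
- readout.sense(): the state, without advancing time (a new reading comes with each control period).
- vision.get_image(name): name is "scene" or "side" or "wrist"; returns a dict with "image" (384x512x3 uint8, red, green, blue), "camera_matrix" (3x3 intrinsics, pixels), "world_from_camera" (4x4, takes a point from camera to world coordinates). Camera axes: x right, y down, z forward; pixel columns grow to the right and rows downward; lengths in m; the calibration is good to about 2 mm. The wrist camera is an equidistant fisheye: a pixel r from the principal point sees the ray r / f radians off the axis. A picture is of the moment at which its call begins. There is no depth.
- sign_off(): hands the job in; it is judged then, once.
The state is a dict: "time_s": time; "joint_positions": joint angles; "dq": joint speeds; "tau": joint torques, N m; "tool_pos": TCP position; "ee_rot": TCP orientation; "contact_force": force on the tool from outside, world axes, zero at the start; "ft_torque": the same for the moment, N m; "finger_gap": opening from 0.0 (shut) to 1.0 (fully open); "gripper_force": force on a finger pad.
Only numpy, scipy, OpenCV 4.12 (cv2) and the standard library are available. Lean on these libraries where they do the work, as an engineer would, in place of code of your own. Each camera call takes 0.05 s, during which the arm holds its last target. There are 200 camera calls.

TASK

One of the two yellow vial carriers holds the vial with the blue cap. Lift that carrier by its black grip bar and hold it level and still over the middle of the lit viewing panel, its underside about 10 cm above the panel, so that its vials can be looked at; finish while still holding it there. Keep all vials upright in their pockets, leave the other carrier where it stands and do not shift the loupe or the tape roll.

Things in the scene. Friction and masses are not known exactly. Their poses are not given: they have to be found in the camera images.
- carrier_a_grip (a point): centre of carrier a's black grip bar (50 mm along x, 15 along y, 24 high), on a slim stem 96 mm above the carrier's underside, over its balance point; z up. Carrier: loose yellow block 104 x 42 x 30 mm with two open pockets 25 mm deep, 33 mm either side along x, a vial in each (cap tops 63 mm above the underside); 0.2 to 0.4 kg in all. Both carriers look the same.
- carrier_b_grip (a point): centre of carrier b's black grip bar (50 mm along x, 15 along y, 24 high), on a slim stem 96 mm above the carrier's underside, over its balance point; z up. Carrier: loose yellow block 104 x 42 x 30 mm with two open pockets 25 mm deep, 33 mm either side along x, a vial in each (cap tops 63 mm above the underside); 0.2 to 0.4 kg in all. Both carriers look the same.
- vial_blue_mid (a point): glass screw-cap vial with a blue cap, 22 mm across, 58 mm tall, about 25 g; this point is its centre, half-way up; z runs up along the vial. It stands loose in a pocket of one of the two carriers, in which one varies.
- vial_black_1_mid (a point): glass screw-cap vial with a black cap, 22 mm across, 58 mm tall, about 25 g; this point is its centre, half-way up; z runs up along the vial. It stands loose in a pocket of one of the two carriers, in which one varies.
- vial_black_2_mid (a point): glass screw-cap vial with a black cap, 22 mm across, 58 mm tall, about 25 g; this point is its centre, half-way up; z runs up along the vial. It stands loose in a pocket of one of the two carriers, in which one varies.
- vial_black_3_mid (a point): glass screw-cap vial with a black cap, 22 mm across, 58 mm tall, about 25 g; this point is its centre, half-way up; z runs up along the vial. It stands loose in a pocket of one of the two carriers, in which one varies.
- panel_top (a point): viewing light panel: flat grey square frame, 150 x 150 mm and 12 mm high, with a white lit face, fixed on the bench; this point is the middle of its upper face, 12 mm above the bench; z up.
- loupe_mid (a point): black stand loupe, a short cylinder 38 mm across and 36 mm tall, standing loose on the bench (bystander); this point is its centre.
- tape_mid (a point): roll of tan tape lying flat and loose, 100 mm across, 25 mm high (bystander); this point is its centre.

How it is judged:
By the outcome, as a careful person would: the job done as asked, in the order asked, and still so for the second after the job is handed in, while the arm keeps its last pose, push and grip.
It also fails if it takes over 40 s, if anything falls off the work surface, if the arm or the gripper's body presses on something with over 40 N, if the wrist force passes 120 N, or if a joint passes its speed limit or range.

## Working session

There is one attempt and no reset: what is moved stays moved. The work goes in short steps, Python scripts to look and compute and a tool call to move; the robot and the scene stay as the last step left them, time stands still between calls to the robot, and variables do not carry over. Pictures are saved under pics/ and viewed, at most 10 in all, crops included, and the job is handed in when it is done.

Besides the shell and the picture viewer there is one more tool, called after ">>>" in YAML: its name, and indented under it one key for each argument. step_arm: Moves the arm, as the interface text tells. Its arguments: {"type":"object","properties":{"series":{"type":"array","items":{"type":"object","properties":{"delta_pos":{"type":"array","items":{"type":"number"}},"twist":{"type":"number"}}}},"grip":{"type":"number"},"grip_force":{"type":"number"}},"required":["series"]}

```bash
mkdir -p pics
cat > h.py <<'E'
import numpy as np, cv2
from bench import readout, vision, sign_off
def snap(n,tag):
    d=vision.get_image(n); cv2.imwrite(f'pics/{tag}.png',d['image'][:,:,::-1]); np.savez(f'{tag}.npz',K=d['camera_matrix'],T=d['world_from_camera'],im=d['image']); return d
def ray(tag,u,v,fish=False):
    d=np.load(f'{tag}.npz');K=d['K'];T=d['T']
    a=np.array([(u-K[0,2])/K[0,0],(v-K[1,2])/K[1,1]])
    if fish:
        r=np.hypot(*a); q=np.r_[a/r*np.sin(r),np.cos(r)] if r>0 else np.array([0,0,1.])
    else: q=np.r_[a,1]
    return T[:3,3],T[:3,:3]@q
def atz(tag,u,v,z,fish=False):
    o,q=ray(tag,u,v,fish); return (o+q*(z-o[2])/q[2]).round(4)
def tri(*obs):
    A=np.zeros((3,3));b=np.zeros(3)
    for t in obs:
        o,q=ray(*t);q=q/np.linalg.norm(q);P=np.eye(3)-np.outer(q,q);A+=P;b+=P@o
    return np.linalg.solve(A,b).round(4)
E
python3 - <<'E'
from h import *
a=[snap(n,n)['image'] for n in('scene','side')]
for n in('scene','side'): print(np.load(n+'.npz')['T'].round(2)[:,3])
E
```

```text
[ 0.08 -0.3   0.69  1.  ]
[0.37 0.74 0.69 1.  ]
```

View pics/scene.png

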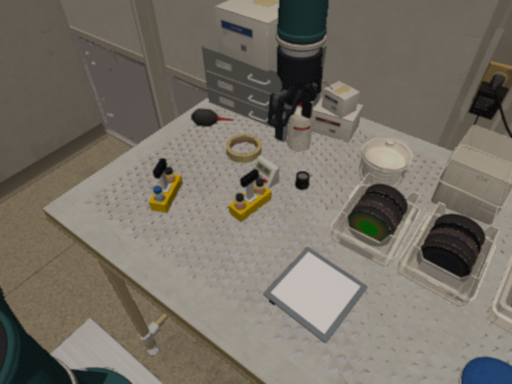

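View pics/side.png

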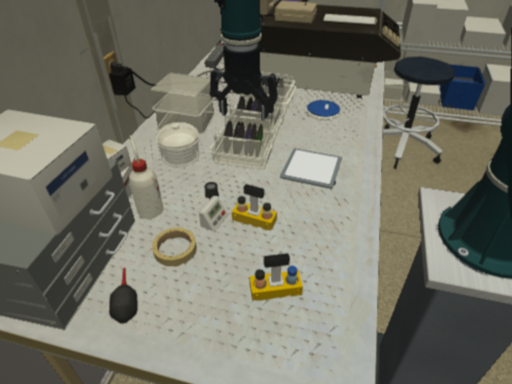

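The scene view shows two carriers: the blue-capped vial is in the left one (cap ≈(157,190), bar ≈(160,167)). In the side view this is the near one (cap ≈(292,271), bar ≈(276,260)). The panel is at ≈(316,292) in scene and ≈(312,167) in side. I'll zoom in for exact pixels.

Run:
```python
from h import *
s=np.load('scene.npz')['im'];d=np.load('side.npz')['im']
f=lambda im,u,v:cv2.resize(im[v:v+70,u:u+66],None,fx=6,fy=6,interpolation=cv2.INTER_CUBIC)
cv2.imwrite('pics/z.png',np.hstack([f(s,135,148),f(d,243,240)])[:,:,::-1])
for t,pts in(('scene',[(309,249),(366,289),(323,337),(265,294)]),('side',[(294,149),(341,154),(331,187),(281,179)])):
  P=np.array([atz(t,*p,.012) for p in pts]);print(P.round(3),P.mean(0))
for t in('scene','side'):
  im=np.load(t+'.npz')['im'];h=cv2.cvtColor(im,cv2.COLOR_RGB2HSV);m=cv2.inRange(h,(20,180,100),(32,255,255))
  n,_,st,c=cv2.connectedComponentsWithStats(m)
  for i in range(1,n):
    if st[i,4]>60:print(t,st[i],c[i],atz(t,*c[i],.02))
```

```text
[[ 0.526 -0.104  0.012]
 [ 0.51  -0.245  0.012]
 [ 0.375 -0.224  0.012]
 [ 0.383 -0.089  0.012]] [ 0.448725 -0.165675  0.012   ]
[[ 0.514 -0.236  0.012]
 [ 0.372 -0.244  0.012]
 [ 0.384 -0.083  0.012]
 [ 0.523 -0.084  0.012]] [ 0.448525 -0.161925  0.012   ]
scene [149 175  32  37 309] [164.36893204 196.77022654] [0.4461 0.2566 0.02  ]
scene [229 187  42  34 463] [250.05615551 205.33909287] [0.5463 0.0713 0.02  ]
side [233 204  43  25 486] [253.65226337 217.78600823] [0.5548 0.0901 0.02  ]
side [250 272  52  28 710] [275.20140845 288.22253521] [0.4591 0.2767 0.02  ]
```

View pics/z.png

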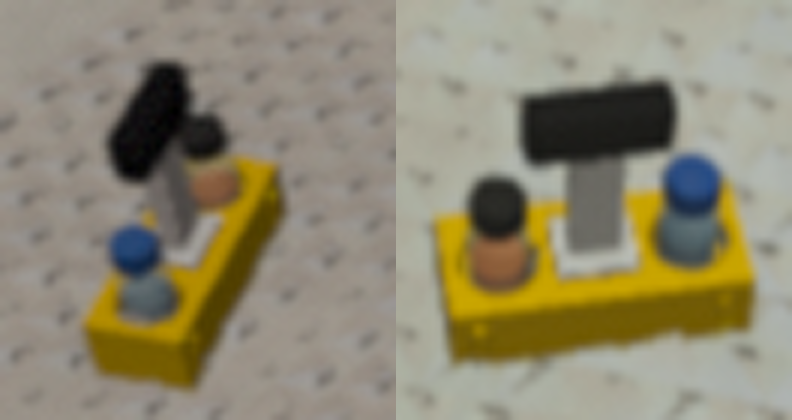

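The crop confirms it. The blue cap is on the near (−x) side, and the bar centre is at scene (160,168.2) and side (277,260.3).

Run:
```python
from h import *
print(tri(('scene',160,168.2),('side',277,260.3)))
S=lambda x,y:(243+(x-396)/6,240+y/6); C=lambda x,y:(135+x/6,148+y/6)
def yaw(a,b): d=a-b; print(a,b,np.degrees(np.arctan2(d[1],d[0])),np.linalg.norm(d))
yaw(atz('side',*S(455,360),0),atz('side',*S(748,328),0))
yaw(atz('side',*S(525,128),.096),atz('side',*S(672,115),.096))
yaw(atz('scene',*C(283,208),0),atz('scene',*C(193,388),0))
yaw(atz('scene',*C(275,170),.03),atz('scene',*C(190,338),.03))
print(readout.sense()['ee_rot'])
```

```text
[0.4604 0.2664 0.0975]
[0.5    0.3022 0.    ] [0.4051 0.2647 0.    ] 21.561592337460542 0.10204048216271815
[0.4826 0.2742 0.096 ] [0.4377 0.2572 0.096 ] 20.737625580385174 0.04801051968058667
[0.5193 0.2722 0.    ] [0.4242 0.2296 0.    ] 24.129971045093495 0.1042054221238031
[0.5146 0.266  0.03  ] [0.4268 0.2262 0.03  ] 24.384927555921962 0.09639958506134759
[-6.40598900e-04  7.07093833e-01  7.07119241e-01 -5.29053611e-04]
```

>>> step_arm:
  series:
    - {"delta_pos":[-2,4,0],"twist":-9}
    - {"delta_pos":[-5,9,0],"twist":-18}
    - {"delta_pos":[-8,15,0],"twist":-27}
    - {"delta_pos":[-11,21,0],"twist":-36}
    - {"delta_pos":[-13,25,0],"twist":-45}
  grip: 1

```text
time_s: 0.72
tool_pos: [0.4684, 0.2517, 0.231]
ee_rot: [-0.0, 0.925, 0.38, -0.0]
contact_force: [0.6, 0.5, -0.3]
finger_gap: 0.996
gripper_force: 0.0
```

>>> step_arm:
  series:
    - {"delta_pos":[-1,1.6,0],"twist":-9}
    - {"delta_pos":[-1,1.6,-1],"twist":-18}
    - {"delta_pos":[-1,1.6,-2],"twist":-22.5}
    - {"delta_pos":[-1,1.6,-2],"twist":-22.5}
    - {"delta_pos":[-1,1.6,-2],"twist":-22.5}

```text
time_s: 1.35
tool_pos: [0.46, 0.266, 0.2114]
ee_rot: [-0.0, 0.981, 0.196, -0.0]
contact_force: [-0.3, -0.3, -0.1]
finger_gap: 0.996
gripper_force: 0.0
```

Run:
```python
from h import *
d=snap('wrist','w1');s=readout.sense();print(s['tool_pos'],s['ee_rot'],d['world_from_camera'].round(3),d['camera_matrix'])
```

```text
[0.46021182 0.26597571 0.2115591 ] [-9.25424932e-05  9.80680789e-01  1.95614787e-01  1.92762746e-04] [[ 0.384 -0.888 -0.251  0.524]
 [-0.923 -0.37  -0.104  0.293]
 [-0.     0.272 -0.962  0.354]
 [ 0.     0.     0.     1.   ]] [[297.31863964   0.         252.00378727]
 [  0.         297.31863964 191.29658895]
 [  0.           0.           1.        ]]
```

View pics/w1.png

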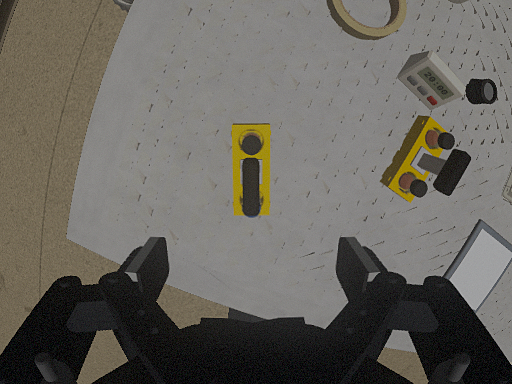

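The bar is at (251,187), running vertically from (251,158) to (251,216), which is parallel to the finger pads. The black cap is at (251,142) and the blue one is hidden under the bar.

Run:
```python
from h import *
im=np.load('w1.npz')['im'].astype(int);m=(im.sum(2)<150)
for v in(166,175,185,195,205):
  x=np.where(m[v,235:270])[0]+235;print(v,x.min(),x.max(),atz('w1',x.mean(),v,.108,True))
print(atz('w1',251,158,.108,True),atz('w1',251,216,.108,True),atz('w1',251,187,.108,True))
h=cv2.cvtColor(im.astype(np.uint8),cv2.COLOR_RGB2HSV);y=cv2.inRange(h,(20,150,80),(32,255,255));y[:,300:]=0
print(cv2.minAreaRect(cv2.findNonZero(y)))
```

```text
166 243 258 [0.4798 0.2755 0.108 ]
175 243 258 [0.4726 0.2724 0.108 ]
185 243 258 [0.4642 0.2699 0.108 ]
195 243 258 [0.4563 0.2657 0.108 ]
205 242 259 [0.4475 0.263  0.108 ]
[0.4862 0.2779 0.108 ] [0.4385 0.2581 0.108 ] [0.463  0.2682 0.108 ]
((250.5, 169.0), (90.0, 39.0), 90.0)
```

>>> step_arm:
  series:
    - {"delta_pos":[0.2,0.1,-3],"twist":0}
    - {"delta_pos":[0.2,0.1,-7],"twist":0}
    - {"delta_pos":[0.2,0.1,-11],"twist":0}
    - {"delta_pos":[0.2,0.1,-13.4],"twist":0}
    - {"delta_pos":[0.2,0.1,-13.4],"twist":0}

```text
time_s: 2.02
tool_pos: [0.4609, 0.2664, 0.076]
ee_rot: [0.0, 0.981, 0.195, -0.002]
contact_force: [-0.3, -0.0, 0.6]
finger_gap: 0.998
gripper_force: 0.0
```

>>> step_arm:
  series:
    - {"delta_pos":[0,0,0]}
    - {"delta_pos":[0,0,0]}
    - {"delta_pos":[0,0,0]}
    - {"delta_pos":[0,0,0]}
    - {"delta_pos":[0,0,0]}
  grip: 0.35
  grip_force: 30

```text
invalid input
```

Run:
```python
from h import *
snap('wrist','w2');s=readout.sense();print(s['tool_pos'],s['finger_gap'])
```

```text
[0.46191518 0.2668561  0.07722823] 0.999503598482207
```

View pics/w2.png

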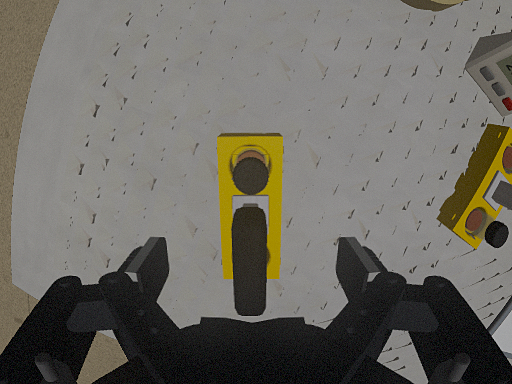

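The bar is centred at x≈250 between the pads, whose midpoint is at ≈251.5, so it is within 1 mm. The close call was refused, probably for the missing twist, so I'll resend it in full.

>>> step_arm:
  series:
    - {"delta_pos":[0,0.1,0],"twist":0}
    - {"delta_pos":[0,0.1,0],"twist":0}
    - {"delta_pos":[0,0.1,0],"twist":0}
    - {"delta_pos":[0,0.1,0],"twist":0}
    - {"delta_pos":[0,0.1,0],"twist":0}
  grip: 0
  grip_force: 40

```text
time_s: 2.7
tool_pos: [0.4623, 0.2682, 0.0778]
ee_rot: [-0.0, 0.981, 0.195, 0.0]
contact_force: [-0.8, 0.6, 6.0]
finger_gap: 0.171
gripper_force: 40.3
```

>>> step_arm:
  series:
    - {"delta_pos":[0,0,0],"twist":0}
    - {"delta_pos":[0,0,0],"twist":0}
    - {"delta_pos":[0,0,0],"twist":0}
    - {"delta_pos":[0,0,0],"twist":0}
  grip: 0
  grip_force: 60

```text
time_s: 3.2
tool_pos: [0.4623, 0.2683, 0.0778]
ee_rot: [-0.0, 0.981, 0.195, 0.0]
contact_force: [-1.1, -0.1, 5.4]
finger_gap: 0.163
gripper_force: 58.6
```

Gripped, with a gap of about 14 mm. Next is a gentle lift.

>>> step_arm:
  series:
    - {"delta_pos":[0,0,0.3],"twist":0}
    - {"delta_pos":[0,0,1],"twist":0}
    - {"delta_pos":[0,0,2],"twist":0}
    - {"delta_pos":[0,0,3],"twist":0}
    - {"delta_pos":[0,0,4],"twist":0}

```text
time_s: 3.82
tool_pos: [0.4621, 0.268, 0.1182]
ee_rot: [-0.0, 0.981, 0.195, 0.0]
contact_force: [0.1, 0.5, -2.8]
finger_gap: 0.164
gripper_force: 58.5
```

>>> step_arm:
  series:
    - {"delta_pos":[0,0,1.5],"twist":0}
    - {"delta_pos":[0,0,3.5],"twist":0}
    - {"delta_pos":[0,0,5.5],"twist":0}
    - {"delta_pos":[0,0,7],"twist":0}
    - {"delta_pos":[0,0,8],"twist":0}

```text
time_s: 4.45
tool_pos: [0.4622, 0.2681, 0.1984]
ee_rot: [-0.0, 0.981, 0.195, 0.001]
contact_force: [-0.6, -1.1, -2.5]
finger_gap: 0.164
gripper_force: 58.5
```

>>> step_arm:
  series:
    - {"delta_pos":[0,0,0.5],"twist":0}
    - {"delta_pos":[0,0,0.5],"twist":0}

```text
time_s: 4.7
tool_pos: [0.4619, 0.268, 0.2023]
ee_rot: [-0.0, 0.981, 0.195, -0.0]
contact_force: [0.5, 0.8, -2.5]
finger_gap: 0.163
gripper_force: 58.5
```

Run:
```python
from h import *
snap('side','s2');snap('wrist','w3');a=np.load('s2.npz')['im'][150:330,170:400];b=np.load('w3.npz')['im']
cv2.imwrite('pics/c3.png',np.hstack([cv2.resize(a,(460,360)),cv2.resize(b[60:384,130:380],(278,360))])[:,:,::-1])
```

```text
(no output)
```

View pics/c3.png

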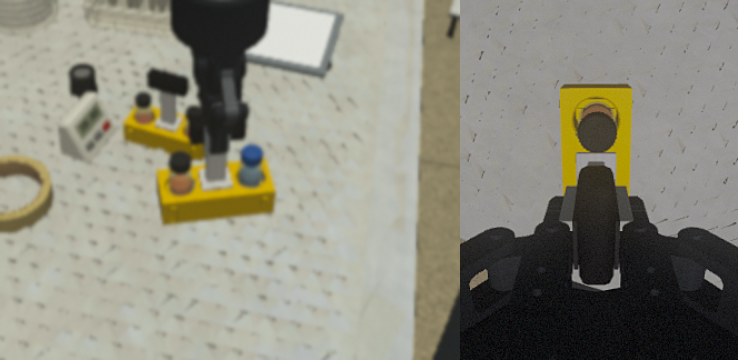

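Carrier is clear and level, with both vials seated. I'll move it over the panel smoothly.

>>> step_arm:
  series:
    - {"delta_pos":[0,-0.5,0],"twist":0}
    - {"delta_pos":[0,-2,0],"twist":0}
    - {"delta_pos":[0,-4.5,0],"twist":0}
    - {"delta_pos":[0,-7.5,0],"twist":0}
    - {"delta_pos":[0,-10.5,0],"twist":0}

```text
time_s: 5.42
tool_pos: [0.4616, 0.1612, 0.2021]
ee_rot: [0.0, 0.981, 0.195, -0.0]
contact_force: [0.8, 0.1, -2.6]
finger_gap: 0.169
gripper_force: 58.6
```

>>> step_arm:
  series:
    - {"delta_pos":[-0.2,-3,0],"twist":0}
    - {"delta_pos":[-0.4,-6,0],"twist":0}
    - {"delta_pos":[-0.6,-9,0],"twist":0}
    - {"delta_pos":[-0.8,-12,0],"twist":0}
    - {"delta_pos":[-1,-15,0],"twist":0}

```text
time_s: 6.05
tool_pos: [0.4512, 0.0112, 0.2022]
ee_rot: [0.0, 0.981, 0.195, -0.0]
contact_force: [-0.5, 0.2, -2.8]
finger_gap: 0.163
gripper_force: 58.6
```

>>> step_arm:
  series:
    - {"delta_pos":[-0.1,-3,0],"twist":0}
    - {"delta_pos":[-0.2,-6,0],"twist":0}
    - {"delta_pos":[-0.3,-9,0],"twist":0}
    - {"delta_pos":[-0.4,-11.5,0],"twist":0}
    - {"delta_pos":[-0.4,-13.5,0],"twist":0}

```text
time_s: 6.68
tool_pos: [0.447, -0.1237, 0.2021]
ee_rot: [0.0, 0.981, 0.195, -0.0]
contact_force: [0.8, -0.2, -2.8]
finger_gap: 0.165
gripper_force: 58.6
```

>>> step_arm:
  series:
    - {"delta_pos":[0,-1.5,0],"twist":0}
    - {"delta_pos":[0,-2.7,-0.2],"twist":0}
    - {"delta_pos":[0,-3.6,-0.6],"twist":0}
    - {"delta_pos":[0,-4.1,-1],"twist":0}
    - {"delta_pos":[0,-4.2,-1.2],"twist":0}

```text
time_s: 7.3
tool_pos: [0.4478, -0.1639, 0.1898]
ee_rot: [-0.0, 0.981, 0.195, -0.0]
contact_force: [-0.1, -0.4, -2.0]
finger_gap: 0.168
gripper_force: 58.6
```

>>> step_arm:
  series:
    - {"delta_pos":[0,0,0],"twist":0}
    - {"delta_pos":[0,0,0],"twist":0}
    - {"delta_pos":[0,0,0],"twist":0}
    - {"delta_pos":[0,0,0],"twist":0}

```text
time_s: 7.8
tool_pos: [0.4481, -0.1639, 0.1904]
ee_rot: [0.0, 0.981, 0.195, 0.0]
contact_force: [0.1, 0.0, -2.2]
finger_gap: 0.165
gripper_force: 58.6
```

Run:
```python
from h import *
snap('side','s4');snap('scene','c4');snap('wrist','w4')
r=lambda t,u,v:cv2.resize(np.load(t+'.npz')['im'][v:v+150,u:u+150],(390,390),interpolation=cv2.INTER_CUBIC)
cv2.imwrite('pics/f.png',np.hstack([r('s4',220,80),r('c4',240,190)])[:,:,::-1])
cv2.imwrite('pics/f2.png',np.hstack([np.load('s4.npz')['im'][100:300,100:350],np.load('w4.npz')['im'][:200]])[:,:,::-1])
print(readout.sense()['tool_pos'],np.abs(readout.sense()['dq']).max())
```

```text
[ 0.44801353 -0.16398845  0.19035405] 0.007112801019730128
```

View pics/f.png

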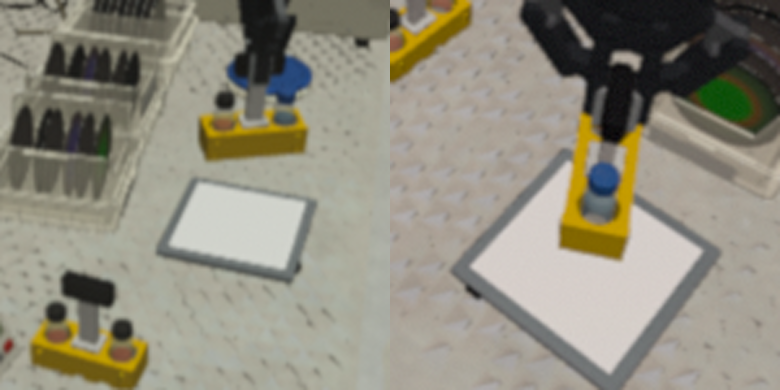

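View pics/f2.png

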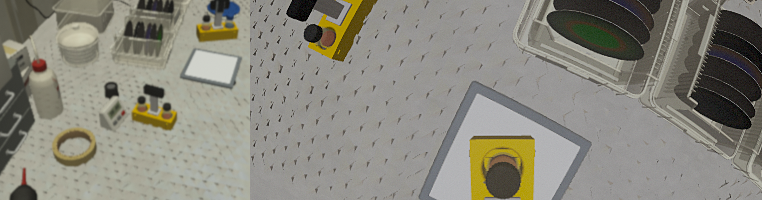

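The carrier is held level over the panel with both vials seated. The other carrier, the loupe and the tape have not moved. The parallax in these views matches a height of 10 cm.

```bash
python3 -c "
from bench import sign_off;print(sign_off())"
```

```text
the job is handed in; nothing more can be done
None
```

I signed the job off with the arm still holding the blue-cap carrier level over the middle of the panel, underside about 10 cm above it, vials upright; the other carrier, the loupe and the tape were not touched.

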